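# Push the bottle tray home under the filling nozzles and start the filler

### The arm

A 7-joint arm with a two-finger parallel gripper is mounted at the origin on the work surface. World frame = base frame: x ahead of the robot, y to its left, z up, the work surface at z = 0. Lengths are in m, angles in rad, forces in N, time in s.
With the tool pointing down it reaches from about 0.35 to 0.9 m from the base axis. Payload 19.9 kg.
Tool frame: the origin (TCP) lies between the finger pads; the fingertips stand 19 mm ahead of it and the grasp point (between the pads) is the TCP; z points along the fingers, y is the line along which they close (so a half turn about z gives the same grasp; the last joint's range is limited). The gripper opens to 94 mm and grips with 3 to 60 N. Pads are 16 mm wide; open, the fingers measure 119 mm over their backs; the gripper's body (75 mm by 177 mm) begins 78 mm behind the grasp point.
Start: joints at [1.308, 0.417, -0.01, 1.614, 0.005, 1.111, -0.053], TCP at [0.137, -0.61, 0.186] pointing down, gripper open.
Joint ranges: [-2.81, 2.81], [-0.39, 2.02], [-1.27, 1.25], [0.06, 2.57], [-1.19, 4.33], [0.19, 2], [-2.82, 2.82]. Speed limits (rad/s): [1.89, 1.89, 2.39, 2.39, 3.01, 3.01, 3.01].

### API

Orientations are given as a 3x3 rotation matrix whose columns are the frame's x, y, z axes.
In Python, from rig import robot gives the robot as it stands. Calls block until the motion is done:
- robot.move_ptp(position, orientation): joint-space move of the TCP to a pose.
- robot.move_linear(position, velocity=0.15, frame=None, threshold=None): straight line of the TCP; frame=None keeps the orientation; velocity is the mean speed in m/s. With threshold (N) it stops when the force on the tool has changed by that much, and returns True; else False.
- robot.goto_joints(angles): joint-space move.
- robot.gripper_to(opening): finger opening in m; the grip force is fixed at half the most; returns when the fingers have stopped.
- robot.pause(seconds).
- robot.ik(position, orientation): joint angles nearest the present ones, or None.
- robot.get_state(): the state.
- robot.grab_frame(name): name is "scene" or "top" or "wrist"; returns the picture (480x640x3 uint8, red, green, blue); there is no depth.
- robot.camera_info(name): a dict with "fx", "fy", "cx", "cy" (pixels), "dist" ([k1, k2, p1, p2, k3] as OpenCV has them; the pictures are not rectified), "rvec" (rotation vector, rad) and "tvec" (3), from world to camera coordinates, as OpenCV has them. Camera axes: x right, y down, z forward; pixel columns grow to the right and rows downward; lengths in m; the calibration is good to about 2 mm. A picture is of the moment at which its call begins: read the wrist's pose just before it. camera_info takes no time and is no camera call; for the wrist camera it gives the pose at the moment of the call.
A pose or a line that the arm cannot do raises robot.PlanningError and nothing moves.
- robot.sign_off(): hands the job in; it is judged then, once.
The state is a dict: "time": time; "qpos": joint angles; "joint_vel": joint speeds; "effort": joint torques, N m; "ee_pos": TCP position; "tool_rot": TCP orientation; "force": force on the tool from outside, world axes, zero at the start; "moment": the same for the moment, N m; "opening": finger opening in m; "grasp_force": force on a finger pad.
Only numpy, scipy, OpenCV 4.12 (cv2) and the standard library are available. Lean on these libraries where they do the work, as an engineer would, in place of code of your own. Each camera call takes 0.05 s, during which the arm holds its last target. There are 200 camera calls.

### The job

Push the white tray of empty bottles along the filler's deck until it sits fully home, its rear side flush against the rear fence and its left end against the white end stop, so that every bottle stands under its nozzle; only then press the black start button fully down and let it go. Just push: do not lift the tray or the bottles, do not tip a bottle, do not bump the nozzles, and leave the caps, the full bottles and the spanner where they are. Finish with the robot clear of everything.

Things in the scene. Friction and masses are not known exactly. Their poses are not given: they have to be found in the camera images.
- filler: Bench filler, fixed; place and heading vary. Origin: on the bench, right under the tray's origin when the tray is fully home. x points from the operator's (robot's) side to the rear fence, y left along the fence to the end stop, z up. Flat steel deck, top 40 mm above the bench, x -190 to +130, y -260 to +260. Behind the fence at x 108, y 0 a column 36 mm square, 350 high.
- fence (a point): Rear fence of the filler: an upright steel strip on the deck, 30 mm high, 340 long. This point: middle of its front face (the face that stops the tray), half-way up; filler x +60, y 0, 55 above the bench. Axes as the filler's. Rigid.
- end_stop (a point): White plastic end stop block fixed at the left (+y) end of the deck, 100 (x) by 25 (y) by 30 mm high. This point: middle of the face that stops the tray's left end, half-way up; filler x 0, y +150, 55 above the bench. Axes as the filler's. Rigid.
- nozzles: Nozzle rail, fixed to the filler, axes alike; origin on the bench at filler x +20, y 0. A round pipe (diameter 22, small valves on it up to 291 mm above the bench) along y -72 to +72, its axis 265 above the bench, with a bracket back to the column at y 0. Three thin nozzles hang from it at y -50, 0, +50, tips 200 above the bench, 29 above the bottle mouths.
- tray: Loose tray on the deck: white board 120 (x) by 300 (y) by 22 mm, with a raised edge 40 high, 12 thick along its front (-x, robot's) long side. Origin: centre of the underside; x from front to rear, y left, z up. With bottles 0.6 to 0.9 kg; slides at about 3 to 7 N. Starts 40 to 80 short of the fence, 30 to 90 short of the stop, turned up to 0.2 rad. Home: over the filler's origin, axes parallel.
- tray_front (a point): Middle of the tray's front face (the raised edge), 20 mm above its underside, at tray x -60; axes as the tray's.
- tray_right_end (a point): Middle of the tray's right-hand (-y) end face, at tray y -150, 11 mm above its underside; axes as the tray's.
- bottle1_mid (a point): Centre, half-way up, of empty glass bottle 1 (diameter 34, 125 tall, neck diameter 17 to 22 over the top 33 mm, about 80 g), standing loose in the tray's socket at tray y = -50, x = +20 (socket 16 deep); its mouth is 131 mm above the tray's underside. z along the bottle.
- bottle2_mid (a point): Centre, half-way up, of empty glass bottle 2 (diameter 34, 125 tall, neck diameter 17 to 22 over the top 33 mm, about 80 g), standing loose in the tray's socket at tray y = +0, x = +20 (socket 16 deep); its mouth is 131 mm above the tray's underside. z along the bottle.
- bottle3_mid (a point): Centre, half-way up, of empty glass bottle 3 (diameter 34, 125 tall, neck diameter 17 to 22 over the top 33 mm, about 80 g), standing loose in the tray's socket at tray y = +50, x = +20 (socket 16 deep); its mouth is 131 mm above the tray's underside. z along the bottle.
- start_top (a point): Centre of the top of the filler's start push button: a round black button, diameter 32, facing up, standing 10 mm proud of its grey collar (diameter 48) on a white plastic box 75 by 75 mm. The top is 78 mm above the bench when released. The box is fixed on the bench beside the deck, to the left in some runs and to the right in others.
- start (a joint): Travel of the start button in m: 0 released, 0.006 fully down. Sprung: starts to move at about 1.5 N and is fully down at 5 N; it springs back when released. The machine starts beyond 0.004.
- full1: Bystander: capped full green bottle, diameter 44, 150 tall, 0.25 kg, standing on the deck to the left of the end stop. Origin: centre of its underside.
- full2: Bystander: capped full green bottle, diameter 44, 150 tall, 0.25 kg, standing on the bench to the left of the deck. Origin: centre of its underside.
- spanner: Bystander: open-ended spanner about 160 long lying on the bench to the right of the deck. Origin: under its middle.
- capbin: Bystander: small open steel bin 110 by 90 by 50 high with black bottle caps, on the bench at the side of the deck opposite to the start button. Origin: centre of its underside.
Mind the look-alikes: they are no part of the job. What is shaped like the part that bears bottle1_mid but blue is not meant. Leave any red look-alike of the part that bears bottle2_mid alone.

How it is judged:
On the way, in this order (a step that is already met when the one before it is completed fails the run):
1. the tray is fully home against fence and end stop (x of tray in the frame of filler between -0.004 and 0.006 m and y of tray in the frame of filler between -0.004 and 0.006 m and angle between the x axis of tray and the x axis of filler, either way round below 0.025 rad and z of tray in the frame of filler below 0.045 m), for 0.3 s.
2. the start button is pressed with the tray home (all of step 1 and value of joint start above 0.004 m), for 0.1 s.
At the end, for the whole second after the job is handed in: The tray lies on the deck within 4 mm of the fence and of the end stop, square within 0.025 rad; the bottles stand upright (0.15 rad) in their sockets; the button was pressed over 4 mm with the tray home and is let go; bystanders within 20 mm of their places (all of step 1 and angle between each of bottle1_mid, bottle2_mid, bottle3_mid's own z axis and vertical below 0.15 rad and z of each of bottle1_mid, bottle2_mid, bottle3_mid in the frame of tray below 0.074 m and value of joint start below 0.001 m and linear speed of tray below 0.01 m/s and distance of each of full1, full2, spanner, capbin from where it was at the start of the episode below 0.02 m); the robot touches nothing.
It fails at once if the tray was lifted or tipped (z of tray in the frame of filler above 0.052 m or angle between tray's own z axis and vertical above 0.12 rad).
It fails at once if a bottle was lifted out or tipped (angle between any of bottle1_mid, bottle2_mid, bottle3_mid's own z axis and vertical above 0.35 rad or z of any of bottle1_mid, bottle2_mid, bottle3_mid in the frame of tray above 0.08 m).
It fails at once if the start button was pressed while the tray was not home (value of joint start above 0.004 m and not (x of tray in the frame of filler above -0.006 m and y of tray in the frame of filler above -0.006 m and angle between the x axis of tray and the x axis of filler, either way round below 0.035 rad)).
It fails at once if the robot struck the nozzles (contact force between any of the arm, the fingers and nozzles above 8 N).
It fails at once if a bystander was pushed away (distance of any of full1, full2, spanner, capbin from where it was at the start of the episode above 0.03 m).
It also fails if it takes over 54 s, if anything falls off the work surface, if the arm or the gripper's body presses on something with over 40 N, if the wrist force passes 120 N, or if a joint passes its speed limit or range.

## Working session

There is one attempt and no reset: what is moved stays moved. The work goes in short steps, each a Python script; the robot and the scene stay as the last script left them, time stands still between calls to the robot, and variables do not carry over. Pictures are saved under pics/ and viewed, at most 10 in all, crops included, and the job is handed in when it is done.

```bash
mkdir -p pics; ls; python3 - <<'E'
from rig import robot
import cv2
for n in("scene","top"):
    im=robot.grab_frame(n); cv2.imwrite(f"pics/{n}0.png",im[:,:,::-1]); print(n,robot.camera_info(n))
s=robot.get_state();print(s["time"],s["ee_pos"],s["tool_rot"],s["force"],s["opening"])
E
```

```text
pics
scene {'fx': 595.548891153012, 'fy': 595.548891153012, 'cx': 310.9531205039034, 'cy': 243.4570669179366, 'dist': array([-0.10897166,  0.        ,  0.        ,  0.        ,  0.        ]), 'rvec': array([ 2.11166396,  0.9994732 , -0.4558212 ]), 'tvec': array([-0.38709591, -0.24349229,  1.6143753 ])}
top {'fx': 604.7560148320048, 'fy': 604.7560148320048, 'cx': 315.09521875525513, 'cy': 239.50335037641105, 'dist': array([-0.05684999,  0.        ,  0.        ,  0.        ,  0.        ]), 'rvec': array([ 2.18055272, -2.15687195,  0.13621863]), 'tvec': array([-0.03118192,  0.60781147,  1.530096  ])}
0.1 [ 0.13677042 -0.60948921  0.18510058] [[ 9.75720139e-01  2.19020754e-01 -3.44534057e-04]
 [ 2.19021000e-01 -9.75719576e-01  1.05392864e-03]
 [-1.05336378e-04 -1.10379959e-03 -9.99999385e-01]] [-0.80439939  0.43906066 -0.07626306] 0.09361943511688015
```

View pics/top0.png

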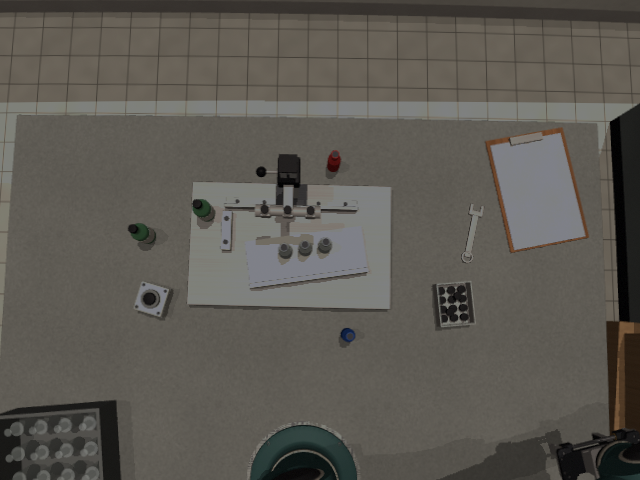

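View pics/scene0.png

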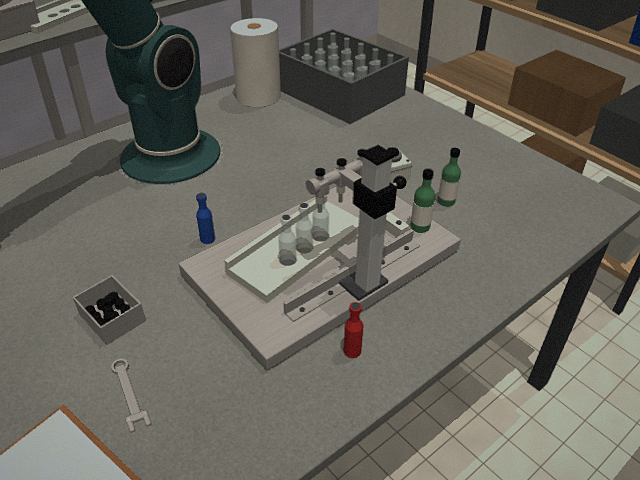

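Top view: the deck spans about (188–392, 182–310). On it are the tray at (247–368, 227–288), with three clear bottles at (285,250), (305,247) and (325,245), and the end stop at (226,230). The button is at (151,298), left of the deck. The look-alikes are the blue bottle (347,335) and the red one (334,160), both standing off the tray, so I leave them alone. The enlarged crop should confirm this.

```bash
cat > h.py <<'E'
import numpy as np, cv2
from rig import robot
def ray(name,uv,z):
    c=robot.camera_info(name); K=np.array([[c["fx"],0,c["cx"]],[0,c["fy"],c["cy"]],[0,0,1]])
    n=cv2.undistortPoints(np.array(uv,float).reshape(-1,1,2),K,c["dist"]).reshape(-1,2)
    R=cv2.Rodrigues(c["rvec"])[0]; o=-R.T@c["tvec"]; d=np.c_[n,np.ones(len(n))]@R
    return o+d*((np.reshape(z,-1)-o[2])/d[:,2])[:,None]
def proj(name,P):
    c=robot.camera_info(name); K=np.array([[c["fx"],0,c["cx"]],[0,c["fy"],c["cy"]],[0,0,1]])
    return cv2.projectPoints(np.array(P,float).reshape(-1,3),c["rvec"],c["tvec"],K,c["dist"])[0].reshape(-1,2)
def crop(name,box,k,out,im=None):
    im=robot.grab_frame(name) if im is None else im
    x0,y0,x1,y1=box
    c=cv2.resize(im[y0:y1,x0:x1],None,fx=k,fy=k,interpolation=cv2.INTER_CUBIC)
    c=cv2.convertScaleAbs(c,alpha=1.15)
    cv2.imwrite(out,c[:,:,::-1]); return im
E
python3 - <<'E'
from h import *
im=crop("top",(180,150,400,315),3.6,"pics/c1.png")
g=cv2.cvtColor(im,cv2.COLOR_RGB2GRAY)
hsv=cv2.cvtColor(im,cv2.COLOR_RGB2HSV)
print(g[300,250],g[255,380],g[320,250],g[275,290],im[298,151],im[290,140])
m=(g>150).astype(np.uint8)
m[:150]=0;m[:,:180]=0;m[330:]=0;m[:,400:]=0
cs=max(cv2.findContours(m,0,2)[0],key=cv2.contourArea)
P=ray("top",cs.reshape(-1,2),0.04)[:,:2].astype(np.float32)
r=cv2.minAreaRect(P);print("deck",r,cv2.boxPoints(r))
m=(g>150).astype(np.uint8);m[:,:120]=0;m[:270]=0;m[330:]=0;m[:,180:]=0
cs=max(cv2.findContours(m,0,2)[0],key=cv2.contourArea);print(cv2.boundingRect(cs))
r=cv2.minAreaRect(ray("top",cs.reshape(-1,2),0.06)[:,:2].astype(np.float32));print("box",r)
E
```

```text
127 127 89 128 [30 28 28] [126 128 133]Traceback (most recent call last):
  File "<stdin>", line 8, in <module>
ValueError: max() iterable argument is empty
```

View pics/c1.png

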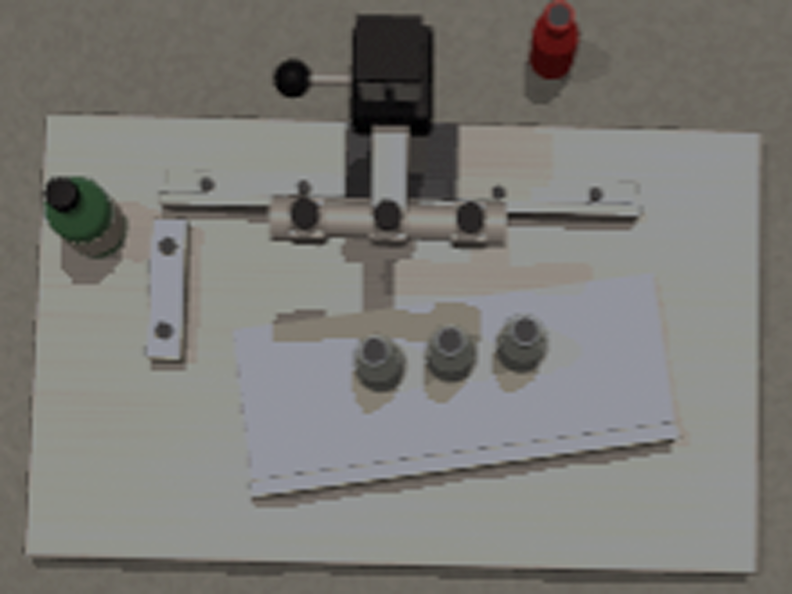

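The crop shows the three clear bottles standing on the white tray. The red bottle is behind the deck and the blue one is outside it, so the tray bottles are the ones meant. In crop pixels, the tray's front edge top runs (252,497)–(678,440), its rear corners are (238,328) and (655,275), and the end stop's right face is at x≈183–188.

```bash
python3 - <<'E'
from h import *
im=robot.grab_frame("top").astype(int); np.save("top0.npy",im)
g=im.sum(2)/3
def biggest(m,box):
    k=np.zeros_like(m,np.uint8);x0,y0,x1,y1=box;k[y0:y1,x0:x1]=m[y0:y1,x0:x1]
    k=cv2.morphologyEx(k,cv2.MORPH_OPEN,np.ones((2,2)))
    return max(cv2.findContours(k,0,1)[0],key=cv2.contourArea).reshape(-1,2)
R=lambda cs,z:cv2.minAreaRect(ray("top",cs,z)[:,:2].astype(np.float32))
r=R(biggest((g>105).astype(np.uint8),(180,175,400,315)),0.04);print("deck",r,cv2.boxPoints(r).tolist())
t=((im[:,:,2]-im[:,:,0])>=3)&(g>105)
cs=biggest(t.astype(np.uint8),(235,218,380,292));print("tray px",cv2.boundingRect(cs));r=R(cs,0.062);print(r)
f=lambda a:[((u+.5)/3.6-.5+180,(v+.5)/3.6-.5+150) for u,v in a]
print("deck corners",ray("top",f([(48,115),(760,132),(755,572),(27,553)]),0.04)[:,:2].tolist())
print("tray front top edge",ray("top",f([(252,497),(678,440)]),0.08)[:,:2].tolist())
print("tray rear",ray("top",f([(238,328),(655,275)]),0.062)[:,:2].tolist())
print("endstop topface",ray("top",f([(152,220),(188,220),(184,358),(148,358)]),0.07)[:,:2].tolist())
print("fence front top",ray("top",f([(162,207),(637,217)]),0.07)[:,:2].tolist())
d=(g<50).astype(np.uint8);cs=biggest(d,(135,283,168,315));(c,rad)=cv2.minEnclosingCircle(cs);print("btn px",c,rad,ray("top",[c],0.078))
cs=biggest((g>105).astype(np.uint8),(125,275,180,325));print("box",R(cs,0.06),cv2.boundingRect(cs))
print("bottle mouths",ray("top",f([(376,347),(450,338),(525,328)]),0.171)[:,:2].tolist())
print("blue",ray("top",[(347,333)],0.1))
E
```

```text
deck ((0.591803789138794, 0.037810951471328735), (0.517109215259552, 0.31730446219444275), 89.22563171386719) [[0.4296717047691345, -0.21857589483261108], [0.7469472289085388, -0.22286421060562134], [0.7539358735084534, 0.29419779777526855], [0.4366603493690491, 0.2984861135482788]]
tray px (246, 227, 123, 61)
((0.560191810131073, -0.0025103241205215454), (0.11809513717889786, 0.301053911447525), 8.43834400177002)
deck corners [[0.7557959869154726, 0.29552115713283517], [0.7496676655425283, -0.22069316111055082], [0.4323360524763841, -0.21592922832075437], [0.4401672987691438, 0.3000383541319592]]
tray front top edge [[0.48036498612829387, 0.13764123403602352], [0.5230473516192202, -0.15709618860223742]]
tray rear [[0.5997644481177835, 0.15184329501649288], [0.6409904357742714, -0.14250393321830354]]
endstop topface [[0.6748624755979269, 0.21353333493211005], [0.6751539181755483, 0.18810881387379755], [0.5772940416148769, 0.188369702484099], [0.5769984399417263, 0.21360940594191008]]
fence front top [[0.6842352364766499, 0.20672963904999322], [0.6811309777941075, -0.1289914887695763]]
btn px (150.0, 299.3125) 6.430314540863037 [[0.44847877 0.38561806 0.078     ]]
box ((0.44858527183532715, 0.3864809572696686), (0.07288490235805511, 0.07196526974439621), 74.38825225830078) (136, 284, 34, 32)
bottle mouths [[0.5762655435103141, 0.04995773380049072], [0.5827508466484361, 0.001599176588835096], [0.5899130136341956, -0.04748739965274899]]
blue [[ 0.37188813 -0.10401113  0.1       ]]
```

```bash
cat >> h.py <<'E'
F0=np.array([0.6225,0.038]); FT=-0.012; TZ=0.067
def rot(yaw,a=0.2,spin=0):   # tilt a: hand leans back from heading yaw; spin about the tool axis
    c,s=np.cos(yaw),np.sin(yaw); Z=np.array([[c,-s,0],[s,c,0],[0,0,1]])
    ca,sa=np.cos(a),np.sin(a); S=cv2.Rodrigues(np.array([0,0,float(spin)]))[0]
    return Z@np.array([[ca,0,sa],[0,-1,0],[sa,0,-ca]])@S
def W(x,y,z): # filler -> world
    c,s=np.cos(FT),np.sin(FT); return np.array([F0[0]+c*x-s*y,F0[1]+s*x+c*y,z])
def st(tag):
    s=robot.get_state(); c,q=np.cos(FT),np.sin(FT); d=s["ee_pos"][:2]-F0
    print(tag,"t%.1f"%s["time"],"filler xy",(np.array([[c,q],[-q,c]])@d).round(4),"z%.4f"%s["ee_pos"][2],"F",s["force"].round(1))
E
python3 - <<'E'
from h import *
ty=0.144; T=np.array([0.5605,-0.0025]); d=np.array([np.cos(ty),np.sin(ty)])
pt=lambda gap,z:np.r_[T-(0.060+0.0116+gap)*d,z]
robot.move_ptp(pt(0.025,0.22),rot(ty)); st("above")
robot.move_linear(pt(0.025,TZ),0.12); st("down")
print(robot.move_linear(pt(-0.008,TZ),0.03,threshold=2.0)); st("contact")
E
```

```text
above t2.6 filler xy [-0.1568 -0.0568] z0.2200 F [-0.  -0.4  0.8]
down t4.0 filler xy [-0.1566 -0.0563] z0.0674 F [ 0.8 -0.1  0.7]
False
contact t5.3 filler xy [-0.1245 -0.0512] z0.0670 F [-0.5  0.5 -0.5]
```

```bash
python3 - <<'E'
from h import *
crop("scene",(150,100,470,340),2.5,"pics/s1.png")
E
```

```text
(no output)
```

View pics/s1.png

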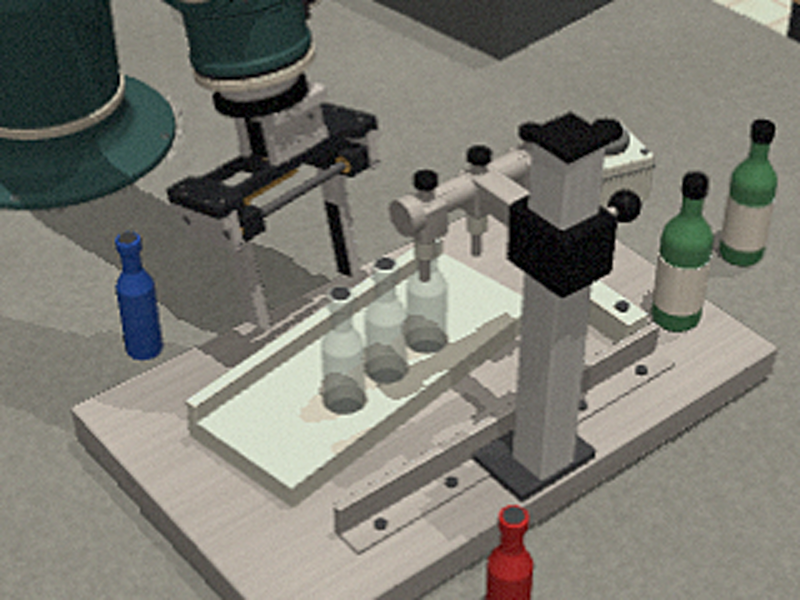

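The open fingers stand just behind the tray's raised edge. Hand, bottles and nozzles are well apart. I'll push on and square it up on the way.

```bash
python3 - <<'E'
from h import *
robot.move_linear(W(-0.080,-0.042,TZ),0.04,frame=rot(FT)); st("squared")
print(robot.move_linear(W(-0.055,-0.042,TZ),0.025,threshold=14)); st("fence")
im=robot.grab_frame("top"); crop("top",(180,150,400,315),3.6,"pics/c2.png",im)
E
```

```text
squared t6.6 filler xy [-0.0802 -0.0421] z0.0670 F [ 0.8  0.4 -0.2]
True
fence t7.3 filler xy [-0.0626 -0.0421] z0.0666 F [-4.  -0.8  3.4]
```

View pics/c2.png

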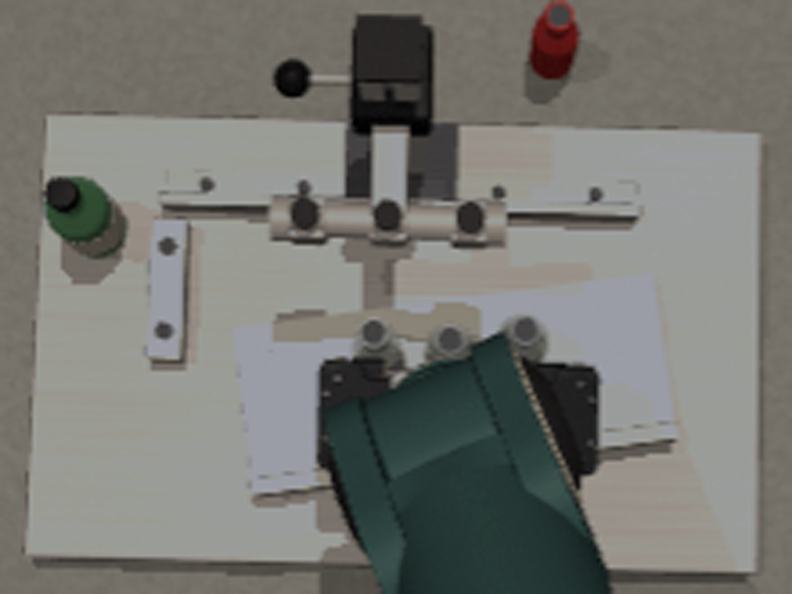

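```bash
python3 - <<'E'
from h import *
crop("scene",(210,140,410,290),4,"pics/s2.png")
s=robot.get_state();p=s["ee_pos"];R=s["tool_rot"];print(p,R.round(3).tolist(),s["opening"],s["force"])
pts=[p+R@np.array([0,y,0.019]) for y in(-.055,0.055)];print((proj("scene",pts)-[210,140])*4)
E
```

```text
[ 0.55919549 -0.00333398  0.06646661] [[0.98, -0.012, 0.197], [-0.012, -1.0, -0.003], [0.197, 0.0, -0.98]] 0.09404307543110989 [-2.90342386 -0.54241155  2.73941853]
[[421.25387554 388.50415872]
 [255.18944316 475.71860944]]
```

View pics/s2.png

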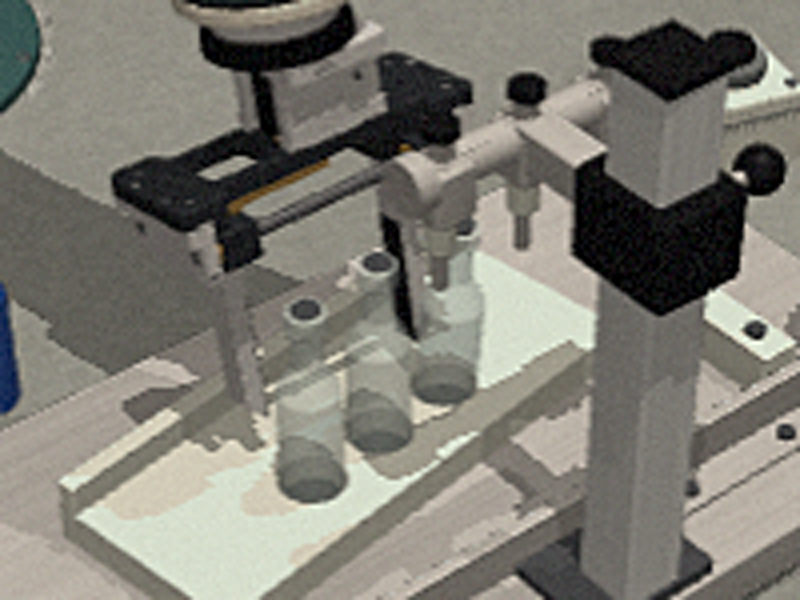

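```bash
python3 - <<'E'
from h import *
s=robot.get_state();p=s["ee_pos"];R=s["tool_rot"]
for k in(0.019,0,-0.01,-0.02,-0.03):
  print(k,((proj("scene",[p+R@np.array([0,y,k]) for y in(-.053,0.053)])-[210,140])*4).round().tolist())
# body corners: begin 78 mm behind
print(((proj("scene",[p+R@np.array([x,y,-.078]) for x in(-.0375,.0375) for y in(-.088,0.088)])-[210,140])*4).round().tolist())
E
```

```text
0.019 [[418.0, 390.0], [258.0, 474.0]]
0 [[414.0, 360.0], [252.0, 443.0]]
-0.01 [[412.0, 344.0], [249.0, 427.0]]
-0.02 [[409.0, 328.0], [246.0, 411.0]]
-0.03 [[407.0, 311.0], [243.0, 394.0]]
[[404.0, 185.0], [128.0, 316.0], [494.0, 228.0], [211.0, 367.0]]
```

The fingers have passed over the raised edge, and their tips at crop (255,410) appear about 65 px above where the model puts them, so the hand sits higher than reported. The tray hasn't moved, and bottle 3 leans slightly. I'll back off gently, lift, then measure the tip in two views.

```bash
python3 - <<'E'
from h import *
robot.move_linear(W(-0.073,-0.043,TZ),0.05); st("back")
robot.move_linear(W(-0.073,-0.043,0.18),0.1); 
robot.move_linear(W(-0.16,-0.043,0.18),0.12,frame=rot(FT,0)); st("up")
a=crop("scene",(180,40,380,190),4,"pics/x1.png"); b=robot.grab_frame("top")
big=np.hstack([cv2.resize(a[60:260,150:390],None,fx=1.66,fy=1.66,interpolation=2),cv2.resize(b[180:380,200:440],None,fx=1.66,fy=1.66,interpolation=2)])
cv2.imwrite("pics/x2.png",big[:,:,::-1])
s=robot.get_state();p=s["ee_pos"];R=s["tool_rot"]
P=[p+R@np.array([0,y,0.019]) for y in(-.053,0.053)]
print(s["force"],((proj("scene",P)-[150,60])*1.66).round(1),((proj("top",P)-[200,180])*1.66+[398,0]).round(1))
E
```

```text
back t7.8 filler xy [-0.0732 -0.0432] z0.0671 F [0.4 0.3 0. ]
up t9.9 filler xy [-0.1596 -0.043 ] z0.1800 F [-0.1  0.1  0.6]
[ 0.16517681 -0.55213786  0.27972065] [[223.4 187.9]
 [154.2 218.9]] [[536.6 189.9]
 [611.4 191.6]]
```

View pics/x2.png

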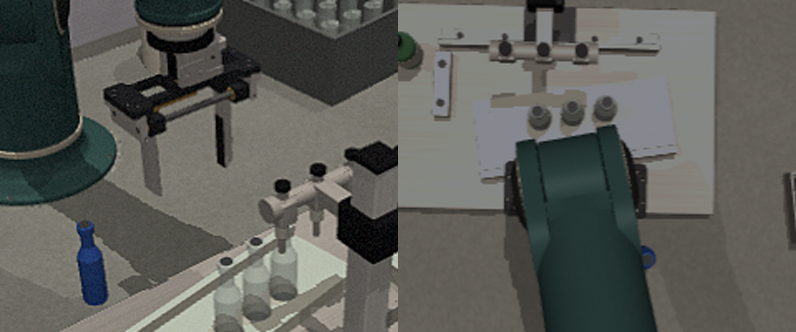

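The top view agrees horizontally: hand centre seen at (576,190), predicted (574,191). In the scene view both tips sit about 23 px high, at (154,195) and (224,167). So the fault is along z only, about 4 cm. All three bottles stand. I'll touch the bare deck (known height 40 mm) to get the true tip height.

```bash
python3 - <<'E'
from h import *
robot.move_linear(W(-0.16,-0.043,0.075),0.1); st("pre")
print(robot.move_linear(W(-0.16,-0.043,0.012),0.025,threshold=4)); st("deck")
s=robot.get_state(); print("tip z reported",s["ee_pos"][2]-0.019, s["opening"])
robot.move_linear(s["ee_pos"]+[0,0,0.012],0.05)
E
```

```text
pre t11.2 filler xy [-0.1596 -0.043 ] z0.0755 F [-0.3  0.8  0.3]
True
deck t13.2 filler xy [-0.16  -0.043] z0.0204 F [-3.5 -0.6 12.2]
tip z reported 0.001421541691317734 0.09381966675197936
```

The tip touches the 40 mm deck when the reported tip z is 1.4 mm, so the real tool sits about 38 mm higher than reported (matches the images). I'll apply that offset and redo the push, using force to confirm contact.

```bash
cat >> h.py <<'E'
ZO=0.038; TZ=0.067-ZO
E
python3 - <<'E'
from h import *
ty=0.144; T=np.array([0.5605,-0.0025]); d=np.array([np.cos(ty),np.sin(ty)])
pt=lambda gap,z:np.r_[T-(0.060+0.0116+gap)*d,z]
robot.move_linear(pt(0.03,TZ+0.015),0.06,frame=rot(ty)); 
robot.move_linear(pt(0.02,TZ),0.05); st("pre")
print(robot.move_linear(pt(-0.02,TZ),0.03,threshold=2.5)); st("contact")
E
```

```text
pre t14.5 filler xy [-0.1521 -0.0549] z0.0286 F [0.3 0.4 0.9]
True
contact t15.5 filler xy [-0.1212 -0.0505] z0.0287 F [-0.2  0.2  0.3]
```

```bash
python3 - <<'E'
from h import *
robot.move_linear(W(-0.074,-0.042,TZ),0.04,frame=rot(FT)); st("squared")
print(robot.move_linear(W(-0.045,-0.042,TZ),0.025,threshold=14)); st("fence")
im=robot.grab_frame("top"); crop("top",(180,150,400,315),3.6,"pics/c3.png",im)
E
```

```text
squared t16.9 filler xy [-0.0741 -0.042 ] z0.0290 F [-1.9  0.4 -2.9]
True
fence t17.5 filler xy [-0.0609 -0.0422] z0.0282 F [-3.  -1.2  2.4]
```

View pics/c3.png

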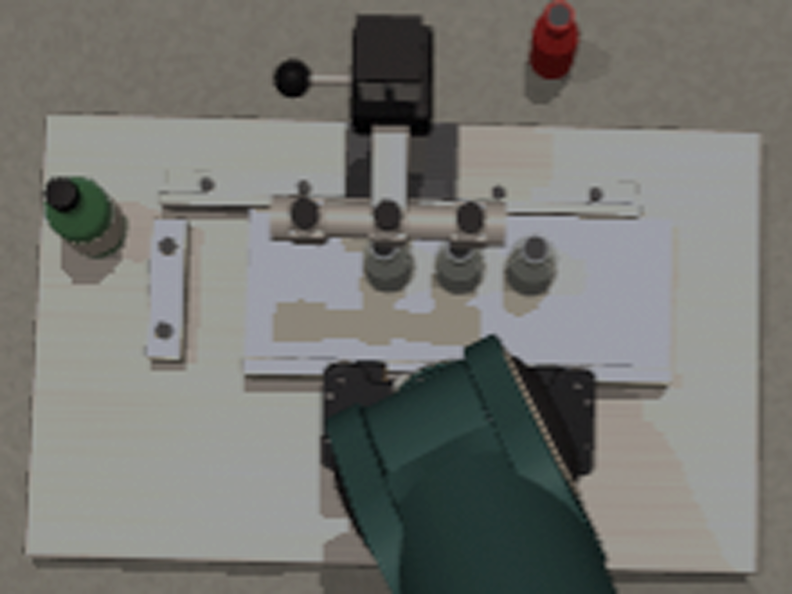

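The tray's rear side is now on the fence and square, with its front edge level at rows ~375–382. Its left end is at crop x≈247, about 45 mm from the end stop face at 186. The bottles are upright. Next is the right-end push with closed fingers.

```bash
python3 - <<'E'
from h import *
robot.move_linear(W(-0.095,-0.042,TZ),0.08)
robot.move_linear(W(-0.13,-0.06,0.17),0.15)
H=FT+np.pi/2
for sp in(0,np.pi):
    R=rot(H,0.1,sp); q=robot.ik(W(0,-0.235,0.17),R); print(sp,q)
    if q is not None: break
robot.gripper_to(0.0)
robot.move_ptp(W(-0.02,-0.235,0.17),R); st("side")
robot.move_linear(W(0,-0.228,0.026),0.15); st("down")
print(robot.move_linear(W(0,-0.185,0.026),0.04,threshold=3)); st("contact")
E
```

```text
0 [ 0.83611899  0.61657567 -0.78011918  1.51207164  0.34426325  1.19895205
  0.00991419]
side t22.3 filler xy [-0.02   -0.2344] z0.1701 F [0.6 0.3 0.4]
down t23.4 filler xy [ 0.0005 -0.2282] z0.0270 F [-0.9  1.  -0.4]
True
contact t24.2 filler xy [-0.0002 -0.1953] z0.0258 F [-0.6 -0.2  0.3]
```

```bash
python3 - <<'E'
from h import *
robot.move_linear(W(0,-0.165,0.026),0.04); st("near")
print(robot.move_linear(W(0,-0.135,0.026),0.025,threshold=13)); st("stop")
robot.move_linear(W(0,-0.185,0.026),0.1); st("back")
im=robot.grab_frame("top"); crop("top",(180,150,400,315),3.6,"pics/c4.png",im)
E
```

```text
near t25.1 filler xy [ 0.0003 -0.1647] z0.0262 F [-0.6  0.   0.5]
True
stop t25.8 filler xy [ 0.0002 -0.1536] z0.0260 F [ 1.4 -2.9  3.4]
back t26.2 filler xy [-1.000e-04 -1.852e-01] z0.0258 F [-0.1  0.3  0.1]
```

View pics/c4.png

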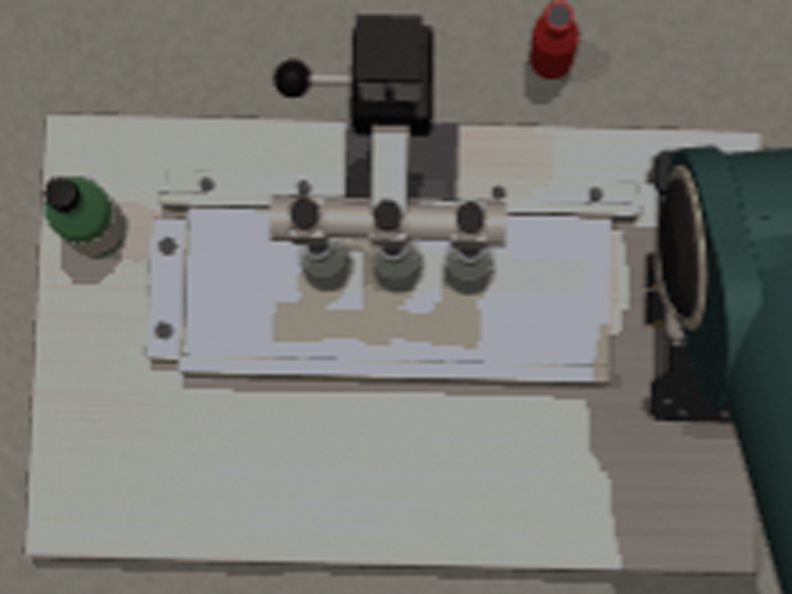

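```bash
python3 - <<'E'
from h import *
f=lambda a:[((u+.5)/3.6-.5+180,(v+.5)/3.6-.5+150) for u,v in a]
c,q=np.cos(FT),np.sin(FT); M=np.array([[c,q],[-q,c]])
loc=lambda uv,z:((ray("top",f(uv),z)[:,:2]-F0)@M.T*1000).round(1).tolist()
print("front edge now (y ends, want x -60)",loc([(183,374),(607,383)],.08))
print("same edge when pressed on fence",loc([(247,376),(667,385)],.08))
print("rear vs fence",loc([(190,210),(610,217)],.062),loc([(162,207),(637,217)],.07))
print("right end",loc([(610,217),(607,365)],.062))
E
```

```text
front edge now (y ends, want x -60) [[-59.1, 148.8], [-58.5, -146.3]]
same edge when pressed on fence [[-59.5, 104.2], [-58.9, -188.1]]
rear vs fence [[59.3, 150.6], [61.5, -147.7]] [[59.7, 169.5], [60.6, -166.3]]
right end [[61.5, -147.7], [-44.2, -147.2]]
```

The tray is home: front edge at filler x ≈ −59 mm, left end at +149, square, and unchanged against the fence since the pressed pose. Now the button.

```bash
python3 - <<'E'
from h import *
robot.move_linear(W(-0.02,-0.23,0.22),0.18)
B=np.array([0.4485,0.386]); R=rot(0.3,0.0)
robot.move_ptp(W(-0.21,-0.02,0.25),rot(0,0)); st("mid")
robot.move_ptp(np.r_[B,0.13],R); st("above")
robot.move_linear(np.r_[B,0.068],0.1); st("pre")
print(robot.move_linear(np.r_[B,0.044],0.02,threshold=9)); st("pressed")
robot.pause(0.4); st("held")
robot.move_linear(np.r_[B,0.15],0.15); st("released")
im=robot.grab_frame("top"); crop("top",(120,150,400,330),2.8,"pics/c5.png",im)
E
```

```text
mid t29.1 filler xy [-0.2098 -0.0202] z0.2499 F [ 0.5 -0.4 -0. ]
above t30.6 filler xy [-0.1771  0.3447] z0.1303 F [ 0.8 -0.6 -0.6]
pre t31.3 filler xy [-0.1781  0.3462] z0.0683 F [-0.5  0.   1.2]
True
pressed t32.1 filler xy [-0.178   0.3459] z0.0524 F [-0.6 -2.3 11.8]
held t32.5 filler xy [-0.1781  0.3459] z0.0524 F [-1.2 -1.3 11.7]
released t33.3 filler xy [-0.1784  0.3454] z0.1490 F [-0.1 -0.6 -0.1]
```

View pics/c5.png

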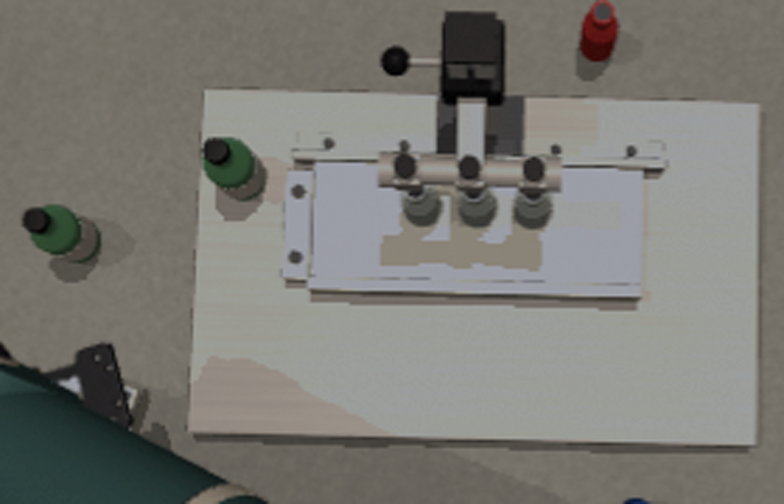

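The tray is home with its bottles under the nozzles. The press bottomed out at a real tip height of about 71.4 mm (the button's bottom is 72 mm) with 11.7 N held, and the hand is clear. I'm handing in.

```bash
python3 - <<'E'
from rig import robot
robot.pause(0.3); print(robot.sign_off())
E
```

```text
the job is handed in; nothing more can be done
None
```

I pushed the tray home against the fence and end stop, pressed the start button fully and released it, and handed the job in with the arm clear; my first push passed over the tray's raised edge and briefly leaned bottle 3, because the hand sat about 38 mm higher than reported, but it stood upright again and I corrected for it.

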